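# Refit the spring spindle of a label-roll stand

## Robot

A 6-joint arm with a two-finger parallel gripper is mounted at the origin on the work surface. World frame = base frame: x ahead of the robot, y to its left, z up, the work surface at z = 0. Lengths are in mm, angles in rad, forces in N, time in s.
With the tool pointing down it reaches from about 400 to 925 mm from the base axis. Payload 12.5 kg.
Tool frame: the origin (TCP) lies midway between the tips of the shut fingers; the grasp point (between the pads) lies 19 mm behind it; z points along the fingers, y is the direction in which the jaws open and shut (so a half turn about z gives the same grasp; the last joint's range is limited). The gripper opens to 95 mm and grips with 3 to 60 N. Pads are 20 mm wide; open, the fingers measure 119 mm over their backs; the gripper's body (75 mm by 180 mm) begins 59 mm behind the grasp point.
Start: joints at [-1.43, 0.491, 1.559, -0, 1.092, -0.106], TCP at [152.711, -606.074, 214.661] pointing down, gripper open.
Joint ranges: [-3.1, 3.1], [-0.84, 2.19], [0.05, 2.79], [-1.13, 4.28], [0.06, 2.93], [-2.69, 2.69]. Speed limits (rad/s): [2.22, 2.22, 2.79, 3.14, 3.14, 3.14].

## Interface

Orientations are given as [roll, pitch, yaw] about the fixed x, y, z axes, in that order (R = Rz(yaw) Ry(pitch) Rx(roll)).
In Python, from cell import env gives the robot as it stands.
- The arm moves only by the tool servo_tool, never from a script. Its argument "plan" is a list of rows, each a list of 7 numbers: the shift along the tool's x, y, z in m, then the turn, a rotation vector about the tool's x, y, z in degrees, then the opening in per cent of the stroke, from 0 (shut) to 100 (fully open). In form: [[dx, dy, dz, wx, wy, wz, jaw], ...]. A call has 1 to 8 rows; each row shifts and turns the pose as measured when the row begins, along the tool's axes as they then stand; what a row does not reach is not made up. A row lasts 1/12 s, in which the tool goes at most 41.7 mm and 7.16 degrees, less where a joint would pass 70% of its speed; a pose out of reach is approached as far as the arm can. A call is refused whole if a number of a shift passes 0.0417 or a number of a turn 7.16, either way. A call with a gripper value outside its range is refused whole. The fingers move at their own pace and stop on an object; the grip force is fixed at half the most. Time passes only in rows, so rows that do not move let the fingers close. It gives the time, the measured TCP pose, the force and the opening at its end, in the units of the state.
- env.state(): the state, without advancing time (a new reading comes with each control period).
- env.read_camera(name): name is "side" or "top"; returns a dict with "img" (480x640x3 uint8, blue, green, red), "intrinsics" (3x3 intrinsics, pixels), "R" (3x3) and "t" (3): a world point X has camera coordinates R X + t. Camera axes: x right, y down, z forward; pixel columns grow to the right and rows downward; lengths in mm; the calibration is good to about 2 mm. A picture is of the moment at which its call begins. There is no depth.
- env.job_done(): hands the job in, once; it reports no verdict.
The state is a dict: "t": time; "joints": joint angles; "qvel": joint speeds; "tau": joint torques, N m; "eef_pos": TCP position; "tcp_rot": TCP orientation; "ft_force": force on the tool from outside, world axes, zero at the start; "moment": the same for the moment, N m; "opening": opening from 0.0 (shut) to 1.0 (fully open).
Only numpy, scipy, OpenCV 4.12 (cv2) and the standard library are available. Lean on these libraries where they do the work, as an engineer would, in place of code of your own. Each camera call takes 0.05 s, during which the arm holds its last target. There are 200 camera calls.

## Task

Pick up the spring-loaded spindle lying on the desk and fit it back between the two cheeks of the label-roll stand: its red plunger seated in the hole of the yellow block on the tall cheek, its steel pin in the hole of the short blue cheek, with the grey collar flush against the blue cheek and the spring holding it there. Do not force or jam anything against the stand, and leave the mug, jar and screwdriver where they are; let go of the spindle at the end.

Things in the scene. Friction and masses are not known exactly. Their poses are not given: they have to be found in the camera images.
- stand: Label-roll stand fixed to the desk. Origin: centre of the underside of its dark base plate (110 x 200 x 10 mm). Own y runs from the short blue cheek to the tall cheek, z up. The inner faces of the cheeks lie at y = -75 mm (blue cheek, 50 mm wide, 12 thick, top 84 mm above desk) and y = +75 mm (yellow block, 50 wide, 12 thick, on a dark back plate 62 wide, 128 high).
- short_cup (a point): Centre of the mouth of the round blind hole in the blue cheek's inner face: 14 mm diameter, 11 mm deep, 70 mm above the desk. Axes as the stand's.
- yellow_face (a point): Reference point on the yellow block's flat inner face, 70 mm above the desk. The block's round blind hole (13 mm diameter, 8 deep, x = 0) has its centre anywhere from 14 mm below to 14 mm above this point, not reported: see it, or feel for it by sliding the plunger tip down the face till it drops in. The face reaches 42 mm above and 22 below the hole's centre; the block stays clamped.
- spindle_mid (a point): Centre of the spindle (about 180 to 290 g), on its axis, in its orange square hub (28 x 28 mm, 56 mm long along the axis; as it lies the axis is 14 mm up). Own y runs along the axis towards the red plunger, z up as it lies. Grey barrel, 18 mm diameter, reaches 60 mm either side of the centre.
- plunger_tip (a point): Centre of the flat tip (rim chamfered 1 mm) of the red plunger (10 mm diameter), on the axis, 102 mm from spindle_mid when free (sticks out 42 mm). Presses in up to 20 mm against a spring: 2.4 N at first, plus 0.4 N per mm, then a hard stop. Fitted, it stays pressed in about 4 mm; with it at the bottom of its hole, over 13 mm lets the pin clear the blue cheek. Axes as the spindle's.
- pin_tip (a point): Round tip of the steel pin (10 mm diameter, 9 mm long) at the spindle's other end, on the axis, 69 mm from spindle_mid. Axes as the spindle's.
- shoulder (a point): Centre of the outer face of the grey collar (22 mm diameter, 4 mm thick) at the root of the pin, 60 mm from spindle_mid. Axes as the spindle's.
- mug: Blue mug, 76 mm wide, 85 mm high, handle to one side; origin under its centre. To be left alone.
- jar: Small jar with a white cap, 56 mm wide, 75 mm high; origin under its centre. To be left alone.
- driver: Red-handled screwdriver lying on the desk; origin on its underside. To be left alone.
Things that resemble listed ones, but are neither listed nor needed, are in the scene too. What is shaped like the part that bears spindle_mid but pink, purple or turquoise is not meant.

How it is judged (in metres and radians):
At the end, for the whole second after the job is handed in: The plunger's tip is at least 5.5 mm inside the hole of the yellow block, the steel pin is in the hole of the blue cheek (axis within 5 mm of the hole's centre) with the collar flush to the blue cheek within 2 mm, and the spindle is at rest and let go (y of plunger_tip in the frame of stand above 0.0805 m and x of plunger_tip in the frame of stand between -0.008 and 0.008 m and z of plunger_tip in the frame of stand between 0.046 and 0.094 m and y of shoulder in the frame of short_cup below 0.002 m and y of pin_tip in the frame of short_cup below -0.006 m and x of pin_tip in the frame of short_cup between -0.005 and 0.005 m and z of pin_tip in the frame of short_cup between -0.005 and 0.005 m and linear speed of spindle below 0.02 m/s); the robot touches nothing.
It fails at once if the stand was pressed or struck with more than 22 N (contact force between stand and anything else above 22 N).
It fails at once if the mug, the jar or the screwdriver was moved by more than 20 mm (distance of any of mug, jar, driver from where it was at the start of the episode above 0.02 m).
It also fails if it takes over 61 s, if anything falls off the work surface, if the arm or the gripper's body presses on something with over 40 N, if the wrist force passes 120 N, or if a joint passes its speed limit or range.

## Working session

There is one attempt and no reset: what is moved stays moved. The work goes in short steps, Python scripts to look and compute and a tool call to move; the robot and the scene stay as the last step left them, time stands still between calls to the robot, and variables do not carry over. Pictures are saved under pics/ and viewed, about 8 in all and at most 12, crops included, and the job is handed in when it is done.

Besides the shell and the picture viewer there is one more tool, called after "Call:" as name(argument=value, ...), one argument or row to a line, values as JSON. servo_tool: Moves the arm, as the interface text tells. Its arguments: {"type":"object","properties":{"plan":{"type":"array","items":{"type":"array","items":{"type":"number"}}}},"required":["plan"]}

```bash
mkdir -p pics; ls
cat > h.py <<'E'
import numpy as np, cv2
from cell import env
def tri(p1,c1,p2,c2):
    A=[]
    for p,c in((p1,c1),(p2,c2)):
        P=np.array(c["intrinsics"])@np.c_[c["R"],c["t"]]
        A+=[p[0]*P[2]-P[0],p[1]*P[2]-P[1]]
    X=np.linalg.svd(np.array(A))[2][-1];return X[:3]/X[3]
def ray(p,c,z):
    K=np.array(c["intrinsics"]);R=np.array(c["R"]);t=np.array(c["t"]).ravel()
    o=-R.T@t;d=R.T@np.linalg.inv(K)@[p[0],p[1],1];return o+d*(z-o[2])/d[2]
def proj(X,c):
    q=np.array(c["intrinsics"])@(np.array(c["R"])@np.array(X)+np.array(c["t"]).ravel());return q[:2]/q[2]
E
python3 - <<'E'
from h import *
import pickle
s=env.state();print(s)
for n in("top","side"):
    c=env.read_camera(n);cv2.imwrite(f"pics/{n}0.png",c["img"]);pickle.dump(c,open(f"{n}0.pkl","wb"))
    R=np.array(c["R"]);print(n,np.array(c["intrinsics"]).tolist(),(-R.T@np.array(c["t"]).ravel()).round(),R.round(3).tolist())
E
```

```text
pics
{'t': 0.0, 'joints': array([-1.42956848e+00,  4.91569990e-01,  1.55949384e+00,  1.96978326e-05,
        1.09170177e+00, -1.05599253e-01]), 'qvel': array([ 0.00012499,  0.00048499,  0.00191815,  0.00032427, -0.0021243 ,
        0.0012421 ]), 'tau': array([-3.72625625e-03, -6.12655878e+01, -2.58191139e+01,  6.90667983e-02,
        4.82194510e-02, -1.02587817e-04]), 'eef_pos': array([ 152.69476838, -605.78625772,  214.03998694]), 'tcp_rot': array([-3.14042808e+00, -1.41004282e-04,  2.46817929e-01]), 'ft_force': array([ 0.15230584,  0.52988171, -0.68577276]), 'moment': array([ 0.01744936, -0.03499877, -0.02732432]), 'opening': 0.9976565414910215}
top [[584.14267308274, 0.0, 320.47909425352213], [0.0, 584.14267308274, 244.47060013379553], [0.0, 0.0, 1.0]] [ 428.  106. 1319.] [[-0.017, -1.0, 0.022], [-0.997, 0.015, -0.071], [0.071, -0.023, -0.997]]
side [[498.4999112279712, 0.0, 319.96442918201944], [0.0, 498.4999112279712, 242.1098325174087], [0.0, 0.0, 1.0]] [136. 617. 920.] [[-0.795, -0.606, 0.012], [-0.491, 0.632, -0.6], [0.356, -0.483, -0.8]]
```

View pics/top0.png

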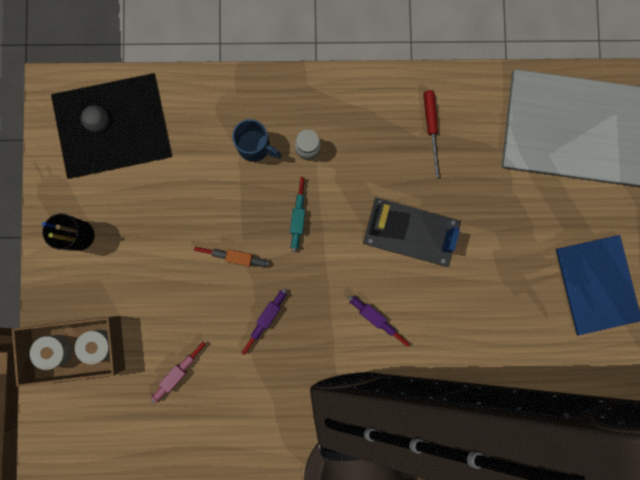

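View pics/side0.png

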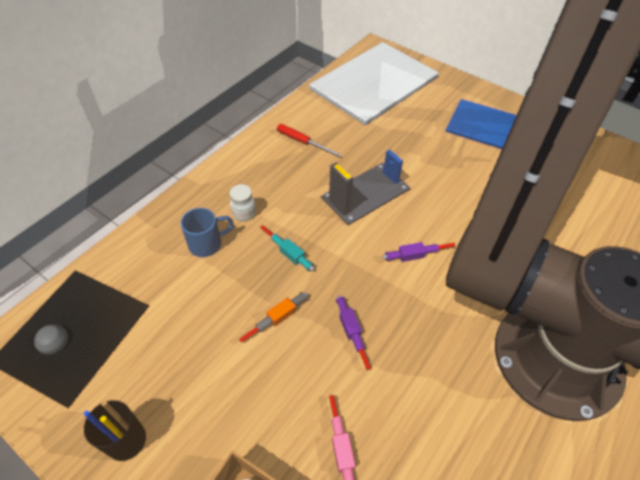

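The top view shows the orange spindle at (238,258), with its red plunger left at (195,249) and its collar right at (268,263). The others are turquoise (298,215), purple (268,312) and (373,315), and pink (172,380). Only the orange one fits the description. The stand has its yellow block at (381,217) and its blue cheek at (452,238). In the side view the spindle is at (281,311) and the stand at (365,190). I'll confirm with one enlarged crop.

Run:
```python
from h import *
import pickle
t=pickle.load(open("top0.pkl","rb"));s=pickle.load(open("side0.pkl","rb"))
a=cv2.resize(t["img"][190:280,185:285],None,fx=4,fy=4,interpolation=2)[:, :400]
b=cv2.resize(t["img"][190:280,360:460],None,fx=4,fy=4,interpolation=2)
c=cv2.resize(s["img"][280:355,230:330],None,fx=4,fy=4,interpolation=2)[:240]
c=cv2.resize(s["img"][285:345,230:330],None,fx=4,fy=4,interpolation=2)
d=cv2.resize(s["img"][145:225,315:415],(400,320)) [:240*1]
d=cv2.resize(s["img"][150:222,315:415],(400,240*1))
cv2.imwrite("pics/crop1.png",np.vstack([np.hstack([a,b])[:360],np.hstack([c,d])]))
def cent(im,lo,hi,box):
    h=cv2.cvtColor(im,cv2.COLOR_BGR2HSV);m=cv2.inRange(h,np.array(lo),np.array(hi));M=np.zeros_like(m);x0,y0,x1,y1=box;M[y0:y1,x0:x1]=m[y0:y1,x0:x1]
    p=cv2.findNonZero(M).reshape(-1,2).astype(float);v=np.linalg.svd(p-p.mean(0),full_matrices=False)[2][0];q=(p-p.mean(0))@v
    return p.mean(0),len(p),p.mean(0)+v*q.min(),p.mean(0)+v*q.max()
O=((6,150,90),(16,255,255))
for n,im,bx,rb in(("top",t,(215,240,260,275),(190,240,217,262)),("side",s,(262,290,300,330),(235,312,266,345))):
    print(n,"orange",cent(im["img"],*O,bx));print(" red",cent(im["img"],(0,150,60),(5,255,255),rb))
a=cent(t["img"],*O,(215,240,260,275))[0];b=cent(s["img"],*O,(262,290,300,330))[0]
print("hub",tri(a,t,b,s))
print(cent(t["img"],(22,120,80),(35,255,255),(365,195,395,240)),cent(s["img"],(22,120,80),(35,255,255),(325,155,360,190)))
print(cent(t["img"],(100,140,50),(125,255,255),(435,215,470,260)),cent(s["img"],(100,140,50),(125,255,255),(375,140,410,190)))
```

```text
top orange (array([237.8952381 , 257.27936508]), 315, array([225.68817455, 254.71899442]), array([250.03650904, 259.82593607]))
 red (array([202.85714286, 249.85714286]), 56, array([193.9936072 , 248.03102919]), array([211.09194474, 251.55372138]))
side orange (array([281.1476378, 310.7519685]), 508, array([292.96489859, 301.93301242]), array([269.08503912, 319.75401473]))
 red (array([249.14754098, 333.83606557]), 61, array([257.10115911, 328.1412839 ]), array([240.84365402, 339.78163935]))
hub [494.39052184 260.15664268  14.8452587 ]
(array([383.47798742, 215.93710692]), 159, array([386.61873879, 203.90051613]), array([380.37305903, 227.83641001])) (array([342.66292135, 171.71910112]), 89, array([335.02087536, 164.97634048]), array([349.40825271, 177.67066892]))
(array([452.75524476, 238.76923077]), 143, array([455.78738078, 227.66876818]), array([449.77864412, 249.66638173])) (array([393.86666667, 157.68888889]), 45, array([388.23484305, 151.77630839]), array([398.46157307, 162.51285991]))
```

View pics/crop1.png

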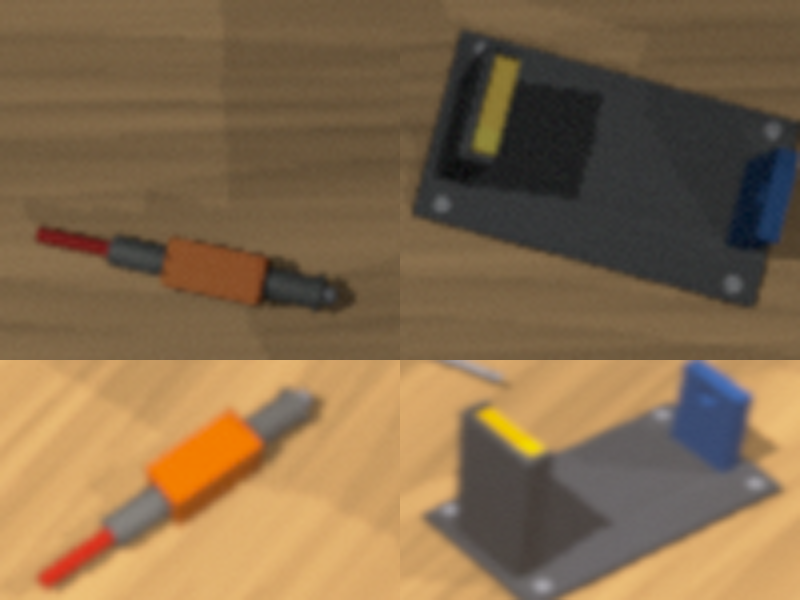

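The crop confirms the orange spindle: orange square hub, grey barrel, red plunger up-left, collar and pin at the right. Stand corners and bolts are clear. Yellow block top is at about (383,216), and its height gives the hole height (top minus 42 mm).

Run:
```python
from h import *
import pickle
from scipy.optimize import least_squares
t=pickle.load(open("top0.pkl","rb"));s=pickle.load(open("side0.pkl","rb"))
g=cv2.cvtColor(t["img"],6)
b=[]
for p in [(380,202),(453,222.5),(370.25,241),(443.25,261)]:
    x,y=int(round(p[0])),int(round(p[1]));w=g[y-3:y+4,x-3:x+4].astype(float);w=np.clip(w-np.percentile(w,60),0,None)
    Y,X=np.mgrid[y-3:y+4,x-3:x+4];b.append([(w*X).sum()/w.sum(),(w*Y).sum()/w.sum()])
b=np.array(b);print("bolts",b.round(2).tolist())
B=np.array([ray(p,t,11) for p in b]);c=B.mean(0);print(B.round(1).tolist(),"centre",c)
v=(B[0]-B[1])+(B[2]-B[3]);yaw=np.arctan2(-v[0],v[1]);print("stand yaw",yaw)
k=cv2.cornerSubPix(g,np.array([[375.5,197.5],[363.75,243.25],[448.75,266.25],[461,219]],np.float32).reshape(-1,1,2),(3,3),(-1,-1),(3,50,.01)).reshape(-1,2)
C=np.array([ray(p,t,10) for p in k]);print("corners",k.tolist(),C.round(1).tolist(),"centre",C.mean(0))
v=(C[0]-C[3])+(C[1]-C[2]);print(np.arctan2(-v[0],v[1]))
def S(p,q): cc,ss=np.cos(q[2]),np.sin(q[2]);return np.array([q[0]+cc*p[0]-ss*p[1],q[1]+ss*p[0]+cc*p[1],p[2]])
q=[(c[0]+C.mean(0)[0])/2,(c[1]+C.mean(0)[1])/2,yaw];print("q",q)
for n,cam in(("top",t),("side",s)):
    for P in([-25,75,0],[25,75,0],[0,81,0],[0,-75,84],[0,-81,84],[55,100,0],[-55,100,0],[-55,-100,0]):
        zs=[98,112,126] if P[1] in(75,81) else ([P[2]] if P[2] else [10])
        print(n,P,[proj(S([P[0],P[1],z],q),cam).round(1).tolist() for z in zs])
h=cv2.cvtColor(s["img"],cv2.COLOR_BGR2HSV);m=cv2.inRange(h,(22,120,80),(35,255,255))[155:190,325:360];p=cv2.findNonZero(m).reshape(-1,2)+[325,155]
print("side yellow by col", [(int(x),int(p[p[:,0]==x][:,1].min()),int(p[p[:,0]==x][:,1].max())) for x in np.unique(p[:,0])])
# spindle
r1=ray((193.7,248),t,14);r2=ray((237.9,257.28),t,14+8);d=r1-r2
hb=tri((237.895,257.28),t,(281.15,310.75),s)
e1=ray((225.2,254.6),t,28);e2=ray((250.5,259.9),t,28)
print("tip top",r1,"side",ray((240.5,340),s,14),"hub",ray((237.9,257.28),t,28),ray((281.1,310.75),s,20),"len",np.linalg.norm(d),"dir",d/np.linalg.norm(d),"yaw",np.arctan2(-d[0],d[1]),np.arctan2(-(e1-e2)[0],(e1-e2)[1]))
```

```text
bolts [[380.25, 201.33], [452.75, 222.26], [369.98, 240.6], [442.8, 260.59]]
[[616.4, -61.3, 11.0], [566.4, -224.6, 11.0], [527.7, -36.0, 11.0], [480.0, -199.2, 11.0]] centre [ 547.64338082 -130.2868923    11.        ]
stand yaw -0.29038703801358806
corners [[375.48162841796875, 196.5038299560547], [362.4700622558594, 243.37049865722656], [448.55426025390625, 266.4596252441406], [460.7586669921875, 220.01661682128906]] [[627.7, -50.9, 10.0], [521.8, -19.0, 10.0], [466.6, -212.1, 10.0], [571.4, -243.3, 10.0]] centre [ 546.88273357 -131.3055286    10.        ]
-0.2814404441978539
q [np.float64(547.2630571958393), np.float64(-130.79621045103852), np.float64(-0.29038703801358806)]
top [-25, 75, 0] [[381.7, 229.2], [382.6, 228.5], [383.4, 227.9]]
top [25, 75, 0] [[387.9, 206.5], [388.8, 205.6], [389.8, 204.7]]
top [0, 81, 0] [[382.1, 217.0], [382.9, 216.3], [383.8, 215.4]]
top [0, -75, 84] [[451.6, 237.6]]
top [0, -81, 84] [[454.3, 238.4]]
top [55, 100, 0] [[375.4, 196.1]]
top [-55, 100, 0] [[362.6, 242.7]]
top [-55, -100, 0] [[448.0, 266.8]]
side [-25, 75, 0] [[350.9, 184.2], [351.3, 179
[... 213 characters left out ...]
 154.8]]
side [55, 100, 0] [[320.6, 193.9]]
side [-55, 100, 0] [[348.1, 222.2]]
side [-55, -100, 0] [[411.2, 186.1]]
side yellow by col [(335, 165, 167), (336, 165, 168), (337, 165, 169), (338, 165, 170), (339, 166, 171), (340, 167, 172), (341, 168, 173), (342, 169, 174), (343, 169, 175), (344, 170, 176), (345, 171, 177), (346, 172, 178), (347, 173, 178), (348, 174, 178), (349, 174, 178), (350, 175, 177)]
tip top [516.90742588 358.46453308  14.        ] side [515.81102836 358.89378683  14.        ] hub [493.92859864 258.73606407  28.        ] [492.12498226 262.07254754  20.        ] len 101.89757332936075 dir [ 0.22250297  0.9717657  -0.07851021] yaw -0.22508774941756288 -0.22277483038540158
```

```bash
cat >> h.py <<'E'
from scipy.spatial.transform import Rotation as Ro
def pose(s=None):
    s=s or env.state();return np.array(s["eef_pos"]),Ro.from_euler("xyz",s["tcp_rot"])
def rows(wps,jaw,step=38,ang=6.5,p=None,R=None):
    """wps: list of (pos, rpy); prints rows in tool axes"""
    if p is None:p,R=pose()
    out=[]
    for P,e in wps:
        P=np.array(P,float);T=Ro.from_euler("xyz",e);rv=(R.inv()*T).as_rotvec()
        n=int(max(1,np.ceil(np.linalg.norm(P-p)/step),np.ceil(np.degrees(np.linalg.norm(rv))/ang)))
        d=(P-p)/n
        for i in range(n):
            out.append(list((R.inv().apply(d)/1000).round(4))+list(np.degrees(rv/n).round(2))+[jaw]);R=R*Ro.from_rotvec(rv/n)
        p=P
    for i in range(0,len(out),8):print([[float(v) for v in r] for r in out[i:i+8]])
def mid(yaw,pitch_up,centre,drop=11):
    """TCP pose for spindle centre, axis heading yaw(stand y), pitch_up of plunger end"""
    d=np.array([-np.sin(yaw)*np.cos(pitch_up),np.cos(yaw)*np.cos(pitch_up),np.sin(pitch_up)])
E
python3 - <<'E'
from h import *
rows([((430,-430,214),(np.pi,0,.6)),((560,-100,200),(np.pi,0,1.1)),((494,259.3,110),(np.pi,0,1.347))],100)
E
```

```text
[[0.0347, -0.0114, 0.0, -0.01, -0.0, -2.25, 100.0], [0.0351, -0.0101, 0.0, -0.01, -0.0, -2.25, 100.0], [0.0354, -0.0087, 0.0, -0.01, -0.0, -2.25, 100.0], [0.0358, -0.0073, 0.0, -0.01, -0.0, -2.25, 100.0], [0.036, -0.0059, 0.0, -0.01, -0.0, -2.25, 100.0], [0.0362, -0.0044, 0.0, -0.01, -0.0, -2.25, 100.0], [0.0364, -0.003, 0.0, -0.01, -0.0, -2.25, 100.0], [0.0365, -0.0016, 0.0, -0.01, -0.0, -2.25, 100.0]]
[[0.0365, -0.0002, 0.0, -0.01, -0.0, -2.25, 100.0], [0.0294, -0.0199, 0.0014, -0.0, 0.0, -2.86, 100.0], [0.0303, -0.0184, 0.0014, -0.0, 0.0, -2.86, 100.0], [0.0312, -0.0169, 0.0014, -0.0, 0.0, -2.86, 100.0], [0.032, -0.0153, 0.0014, -0.0, 0.0, -2.86, 100.0], [0.0327, -0.0137, 0.0014, -0.0, 0.0, -2.86, 100.0], [0.0334, -0.012, 0.0014, -0.0, 0.0, -2.86, 100.0], [0.0339, -0.0103, 0.0014, -0.0, 0.0, -2.86, 100.0]]
[[0.0344, -0.0086, 0.0014, -0.0, 0.0, -2.86, 100.0], [0.0348, -0.0069, 0.0014, -0.0, 0.0, -2.86, 100.0], [0.0351, -0.0051, 0.0014, -0.0, 0.0, -2.86, 100.0], [0.029, -0.0222, 0.009, 0.0, 0.0, -1.42, 100.0], [0.0296, -0.0215, 0.009, 0.0, 0.0, -1.42, 100.0], [0.0301, -0.0207, 0.009, 0.0, 0.0, -1.42, 100.0], [0.0306, -0.02, 0.009, 0.0, 0.0, -1.42, 100.0], [0.0311, -0.0192, 0.009, 0.0, 0.0, -1.42, 100.0]]
[[0.0315, -0.0184, 0.009, 0.0, 0.0, -1.42, 100.0], [0.032, -0.0177, 0.009, 0.0, 0.0, -1.42, 100.0], [0.0324, -0.0169, 0.009, 0.0, 0.0, -1.42, 100.0], [0.0328, -0.016, 0.009, 0.0, 0.0, -1.42, 100.0], [0.0332, -0.0152, 0.009, 0.0, 0.0, -1.42, 100.0]]
```

Call:
servo_tool(
  plan=[
    [0.035,-0.011,0,0,0,-2.25,100],
    [0.035,-0.01,0,0,0,-2.25,100],
    [0.035,-0.009,0,0,0,-2.25,100],
    [0.036,-0.007,0,0,0,-2.25,100],
    [0.036,-0.006,0,0,0,-2.25,100],
    [0.036,-0.0045,0,0,0,-2.25,100],
    [0.036,-0.003,0,0,0,-2.25,100],
    [0.0365,-0.0015,0,0,0,-2.25,100],
  ],
)

```text
t: 0.77
eef_pos: [401.7, -446.1, 210.9]
tcp_rot: [-3.136, -0.0, 0.563]
ft_force: [-0.2, 0.0, 0.2]
opening: 1.001
```

Call:
servo_tool(
  plan=[
    [0.0365,0,0,0,0,-2.25,100],
    [0.029,-0.02,0.0014,0,0,-2.9,100],
    [0.03,-0.0185,0.0014,0,0,-2.9,100],
    [0.031,-0.017,0.0014,0,0,-2.9,100],
    [0.032,-0.0155,0.0014,0,0,-2.9,100],
    [0.033,-0.014,0.0014,0,0,-2.9,100],
    [0.0335,-0.012,0.0014,0,0,-2.9,100],
    [0.034,-0.01,0.0014,0,0,-2.9,100],
  ],
)

```text
t: 1.43
eef_pos: [526.6, -182.1, 198.8]
tcp_rot: [-3.134, -0.002, 0.977]
ft_force: [0.8, -0.1, 0.3]
opening: 1.001
```

Run:
```python
from h import *
rows([((540,50,195),(np.pi,0,1.2)),((494,259.3,110),(np.pi,0,1.347))],100)
```

```text
[[0.0285, -0.017, 0.0007, -0.06, -0.03, -1.83, 100.0], [0.0291, -0.0161, 0.0007, -0.06, -0.03, -1.83, 100.0], [0.0296, -0.0151, 0.0007, -0.06, -0.03, -1.83, 100.0], [0.03, -0.0142, 0.0007, -0.06, -0.03, -1.83, 100.0], [0.0305, -0.0132, 0.0006, -0.06, -0.03, -1.83, 100.0], [0.0309, -0.0122, 0.0006, -0.06, -0.03, -1.83, 100.0], [0.0313, -0.0112, 0.0006, -0.06, -0.03, -1.83, 100.0], [0.0255, -0.017, 0.0121, -0.0, 0.0, -1.2, 100.0]]
[[0.0258, -0.0164, 0.0121, -0.0, 0.0, -1.2, 100.0], [0.0262, -0.0159, 0.0121, -0.0, 0.0, -1.2, 100.0], [0.0265, -0.0153, 0.0121, -0.0, 0.0, -1.2, 100.0], [0.0268, -0.0148, 0.0121, -0.0, 0.0, -1.2, 100.0], [0.0271, -0.0142, 0.0121, -0.0, 0.0, -1.2, 100.0], [0.0274, -0.0136, 0.0121, -0.0, 0.0, -1.2, 100.0]]
```

Call:
servo_tool(
  plan=[
    [0.029,-0.017,0,-0.06,-0.03,-1.85,100],
    [0.0295,-0.016,0,-0.06,-0.03,-1.85,100],
    [0.03,-0.015,0,-0.06,-0.03,-1.85,100],
    [0.0305,-0.014,0,-0.06,-0.03,-1.85,100],
    [0.031,-0.013,0,-0.06,-0.03,-1.85,100],
    [0.031,-0.012,0,-0.06,-0.03,-1.85,100],
    [0.0315,-0.011,0,-0.06,-0.03,-1.85,100],
    [0.0255,-0.017,0.011,0,0,-1.2,100],
  ],
)

```text
t: 2.1
eef_pos: [534.4, 96.2, 187.8]
tcp_rot: [-3.142, -0.001, 1.239]
ft_force: [-0.6, -0.2, -0.1]
opening: 0.997
```

Call:
servo_tool(
  plan=[
    [0.026,-0.0165,0.012,0,0,-1.2,100],
    [0.026,-0.016,0.012,0,0,-1.2,100],
    [0.0265,-0.0155,0.012,0,0,-1.2,100],
    [0.027,-0.015,0.012,0,0,-1.2,100],
    [0.027,-0.014,0.012,0,0,-1.2,100],
    [0.027,-0.0135,0.012,0,0,-1.2,100],
    [0,0,0,0,0,0,100],
  ],
)

```text
t: 2.68
eef_pos: [485.1, 287.3, 110.2]
tcp_rot: [-3.139, 0.001, 1.377]
ft_force: [-1.0, -0.4, -0.2]
opening: 1.001
```

Run:
```python
from h import *
rows([((494,259.3,40),(np.pi,0,1.347))],100,step=24)
```

```text
[[-0.0064, 0.0036, 0.0176, -0.03, 0.01, 0.42, 100.0], [-0.0064, 0.0036, 0.0176, -0.03, 0.01, 0.42, 100.0], [-0.0064, 0.0036, 0.0176, -0.03, 0.01, 0.42, 100.0], [-0.0063, 0.0037, 0.0176, -0.03, 0.01, 0.42, 100.0]]
```

Call:
servo_tool(
  plan=[
    [-0.0065,0.0036,0.0175,0,0,0.42,100],
    [-0.0065,0.0036,0.0175,0,0,0.42,100],
    [-0.0065,0.0036,0.0175,0,0,0.42,100],
    [-0.0065,0.0036,0.0175,0,0,0.42,100],
    [0,0,0,0,0,0,100],
    [0,0,0,0,0,0,100],
  ],
)

```text
t: 3.18
eef_pos: [492.8, 260.1, 36.9]
tcp_rot: [-3.138, 0.001, 1.352]
ft_force: [0.0, 0.2, -0.9]
opening: 1.0
```

Run:
```python
from h import *
rows([((494,259.3,5),(np.pi,0,1.347))],100,step=12)
c=env.read_camera("top");s=env.read_camera("side")
a=cv2.resize(c["img"][215:295,185:285],None,fx=4,fy=4,interpolation=2);b=cv2.resize(s["img"][255:335,230:330],None,fx=4,fy=4,interpolation=2)
cv2.imwrite("pics/g1.png",np.hstack([a,b]))
```

```text
[[-0.0002, 0.0005, 0.0106, -0.07, 0.03, 0.09, 100.0], [-0.0002, 0.0005, 0.0106, -0.07, 0.03, 0.09, 100.0], [-0.0002, 0.0004, 0.0106, -0.07, 0.03, 0.09, 100.0]]
```

View pics/g1.png

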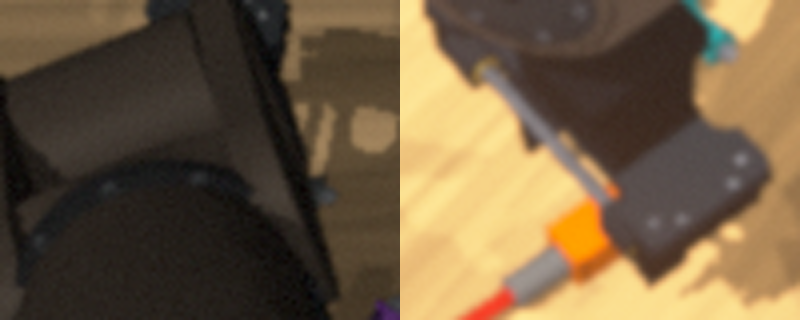

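The top view is hidden by the arm. The side view shows the hub (crop 585,240) between the fingers. I'll descend and close.

Call:
servo_tool(
  plan=[
    [0,0.0005,0.0105,-0.07,0,0.09,100],
    [0,0.0005,0.0105,-0.07,0,0.09,100],
    [0,0.0005,0.0105,-0.07,0,0.09,100],
    [0,0,0,0,0,0,100],
    [0,0,0,0,0,0,25],
    [0,0,0,0,0,0,25],
    [0,0,0,0,0,0,0],
    [0,0,0,0,0,0,0],
  ],
)

```text
t: 3.95
eef_pos: [495.6, 261.6, 5.5]
tcp_rot: [3.136, -0.002, 1.348]
ft_force: [0.0, -0.5, -1.6]
opening: 0.776
```

Call:
servo_tool(
  plan=[
    [0,0,0,0,0,0,0],
    [0,0,0,0,0,0,0],
    [0,0,0,0,0,0,0],
    [0,0,0,0,0,0,0],
    [0,0,0,0,0,0,0],
  ],
)

```text
t: 4.37
eef_pos: [496.0, 261.8, 6.5]
tcp_rot: [3.135, -0.003, 1.348]
ft_force: [0.8, -0.4, 0.4]
opening: 0.427
```

Call:
servo_tool(
  plan=[
    [0,0,0,0,0,0,0],
    [0,0,0,0,0,0,0],
    [0,0,0,0,0,0,0],
    [0,0,0,0,0,0,0],
    [0,0,0,0,0,0,0],
    [0,0,0,0,0,0,0],
  ],
)

```text
t: 4.87
eef_pos: [495.9, 261.8, 6.6]
tcp_rot: [3.135, -0.003, 1.348]
ft_force: [-0.3, 0.6, -0.4]
opening: 0.292
```

Call:
servo_tool(
  plan=[
    [0,0,-0.01,0,0,0,0],
    [0,0,-0.02,0,0,0,0],
    [0,0,-0.03,0,0,0,0],
    [0,0,-0.03,0,0,0,0],
    [0,0,-0.03,0,0,0,0],
    [0,0,-0.03,0,0,0,0],
  ],
)

```text
t: 5.37
eef_pos: [491.5, 260.1, 158.3]
tcp_rot: [-3.136, 0.006, 1.348]
ft_force: [0.1, -0.0, -2.7]
opening: 0.295
```

```bash
cat >> h.py <<'E'
Q=np.array([547.3,-130.8,-0.287])      # stand
OFF=np.array([-2.9,0,-7.4])            # spindle mid in tool frame
def goal(tip,tilt,off=None,yaw=None,L=102,dx=0):
    """tip in stand frame (mm), tilt deg plunger-down; returns TCP pos, rpy"""
    off=OFF if off is None else off
    c,s=np.cos(Q[2]),np.sin(Q[2]);w=np.array([Q[0]+c*tip[0]-s*tip[1],Q[1]+s*tip[0]+c*tip[1],tip[2]])
    R=Ro.from_euler("xyz",(np.pi,0,(Q[2] if yaw is None else yaw)+np.pi/2))*Ro.from_rotvec([0,-np.radians(tilt),0])
    return w-R.apply(np.array(off)+[L,0,0]),R.as_euler("xyz")
def where(off=None,L=102):
    p,R=pose();off=OFF if off is None else off;c,s=np.cos(Q[2]),np.sin(Q[2]);M=np.array([[c,-s,0],[s,c,0],[0,0,1]])
    f=lambda a:(M.T@(p+R.apply(np.array(off)+[a,0,0])-[Q[0],Q[1],0])).round(1)
    return {"tip":f(L),"mid":f(0),"pin":f(-69),"dir":(M.T@R.apply([1,0,0])).round(4),"sidelean":round(float(R.apply([0,1,0])[2]),4)}
E
python3 - <<'E'
from h import *
rows([goal((0,40,150),8)],0)
print(goal((0,40,150),8))
E
```

```text
[[-0.0357, 0.0114, 0.0003, -0.0, -0.64, 0.31, 0.0], [-0.0356, 0.0116, 0.0007, -0.0, -0.64, 0.31, 0.0], [-0.0355, 0.0118, 0.0011, -0.0, -0.64, 0.31, 0.0], [-0.0354, 0.012, 0.0015, -0.0, -0.64, 0.31, 0.0], [-0.0354, 0.0122, 0.0019, -0.0, -0.64, 0.31, 0.0], [-0.0353, 0.0124, 0.0023, -0.0, -0.64, 0.31, 0.0], [-0.0352, 0.0126, 0.0027, -0.0, -0.64, 0.31, 0.0], [-0.0351, 0.0127, 0.0031, -0.0, -0.64, 0.31, 0.0]]
[[-0.035, 0.0129, 0.0034, -0.0, -0.64, 0.31, 0.0], [-0.0349, 0.0131, 0.0038, -0.0, -0.64, 0.31, 0.0], [-0.0347, 0.0133, 0.0042, -0.0, -0.64, 0.31, 0.0], [-0.0346, 0.0135, 0.0046, -0.0, -0.64, 0.31, 0.0]]
(array([ 530.55166957, -187.54542708,  156.4640706 ]), array([3.14159265, 0.13962634, 1.28379633]))
```

Call:
servo_tool(
  plan=[
    [-0.0355,0.0115,0,0,-0.64,0.31,0],
    [-0.0355,0.0115,0,0,-0.64,0.31,0],
    [-0.0355,0.012,0.001,0,-0.64,0.31,0],
    [-0.0355,0.012,0.0015,0,-0.64,0.31,0],
    [-0.0355,0.012,0.002,0,-0.64,0.31,0],
    [-0.0355,0.0125,0.0025,0,-0.64,0.31,0],
    [-0.035,0.0125,0.0025,0,-0.64,0.31,0],
    [-0.035,0.0125,0.003,0,-0.64,0.31,0],
  ],
)

```text
t: 6.03
eef_pos: [518.8, -43.3, 171.3]
tcp_rot: [3.131, 0.09, 1.312]
ft_force: [1.4, 0.7, -1.7]
opening: 0.294
```

Call:
servo_tool(
  plan=[
    [-0.035,0.013,0.0035,0,-0.64,0.31,0],
    [-0.035,0.013,0.004,0,-0.64,0.31,0],
    [-0.0345,0.0135,0.004,0,-0.64,0.31,0],
    [-0.02,0.008,0.003,0,-0.5,0.3,0],
    [0,0,0,0,0,0,0],
    [0,0,0,0,0,0,0],
  ],
)

```text
t: 6.53
eef_pos: [529.6, -190.3, 174.1]
tcp_rot: [3.127, 0.136, 1.281]
ft_force: [-0.2, -0.2, -1.3]
opening: 0.295
```

Run:
```python
from h import *
print(where(),env.state()["ft_force"])
rows([goal((0,40,150),8)],0)
import pickle
c=env.read_camera("top");s=env.read_camera("side")
pickle.dump((c,s,env.state()),open("v2.pkl","wb"))
a=cv2.resize(c["img"][180:280,355:480],None,fx=3.2,fy=3.2,interpolation=2);b=cv2.resize(s["img"][100:200,320:445],None,fx=3.2,fy=3.2,interpolation=2)
cv2.imwrite("pics/g2.png",np.hstack([a,b]))
```

```text
{'tip': array([  0. ,  37.1, 168. ]), 'mid': array([ -0.3, -63.9, 181.8]), 'pin': array([  -0.5, -132.3,  191.2]), 'dir': array([ 0.0029,  0.9907, -0.1359]), 'sidelean': 0.0141} [-0.2360458  -0.15976557 -1.3089922 ]
[[0.0053, -0.0001, 0.0171, 0.79, -0.19, -0.17, 0.0]]
```

View pics/g2.png

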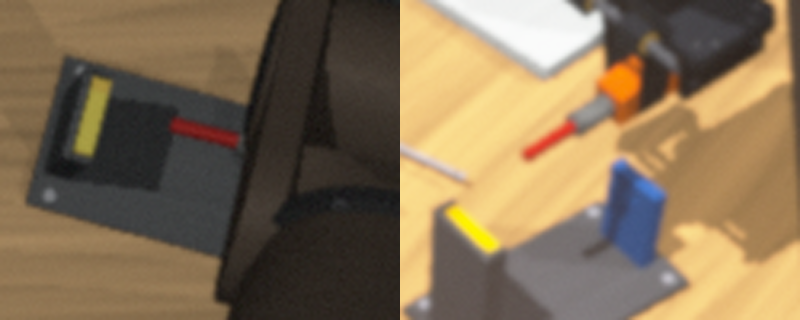

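```bash
cat >> h.py <<'E'
def redline(im,box):
    h=cv2.cvtColor(im,cv2.COLOR_BGR2HSV);m=cv2.inRange(h,(0,130,50),(6,255,255))|cv2.inRange(h,(174,130,50),(180,255,255))
    M=np.zeros_like(m);x0,y0,x1,y1=box;M[y0:y1,x0:x1]=m[y0:y1,x0:x1]
    n,l,st,ce=cv2.connectedComponentsWithStats(M);k=1+np.argmax(st[1:,4]);p=np.argwhere(l==k)[:,::-1].astype(float)
    c=p.mean(0);v=np.linalg.svd(p-c,full_matrices=False)[2][0]
    if v[0]>0:v=-v          # towards left = tip
    q=(p-c)@v;return c,v,c+v*(q.max()+.3),c+v*(q.min()-.3),len(p)
def tostand(X):
    c,s=np.cos(Q[2]),np.sin(Q[2]);d=np.array(X)-[Q[0],Q[1],0];return np.array([c*d[0]+s*d[1],-s*d[0]+c*d[1],d[2]])
def toworld(p):
    c,s=np.cos(Q[2]),np.sin(Q[2]);return np.array([Q[0]+c*p[0]-s*p[1],Q[1]+s*p[0]+c*p[1],p[2]])
E
python3 - <<'E'
from h import *
import pickle
c,s,st=pickle.load(open("v2.pkl","rb"))
a=redline(c["img"],(395,200,440,240));b=redline(s["img"],(355,125,385,160));print(a,b)
tip=tri(a[2],c,b[2],s);root=tri(a[3],c,b[3],s);print("tip",tostand(tip),"root",tostand(root),"len",np.linalg.norm(tip-root))
p=tostand(tip);w=where();print(w)
for n,cam in(("t",c),("s",s)):print(n,"pred tip",proj(toworld(w["tip"]),cam),"pred root",proj(toworld(w["tip"]-42*w["dir"]),cam))
d=tostand(tip)-tostand(root);print(d/np.linalg.norm(d))
E
```

```text
(array([418.32352941, 220.92156863]), array([-0.9703963 , -0.24151816]), array([407.62633998, 218.25918671]), array([429.15546793, 223.61748772]), 102) (array([366.83673469, 143.12244898]), array([-0.84684971,  0.53183227]), array([358.76576952, 148.19111662]), array([374.08463393, 138.57067709]), 49)
tip [  1.37714531  37.65025024 167.09423257] root [  1.67607384  -5.69311466 172.36672357] len 43.66389584254782
{'tip': array([ -0.3,  38.3, 168. ]), 'mid': array([ -0.4, -62.8, 181.9]), 'pin': array([  -0.5, -131.1,  191.2]), 'dir': array([ 0.0012,  0.9907, -0.1359]), 'sidelean': 0.0143}
t pred tip [407.16301049 218.90805452] pred root [427.89257432 224.22928381]
s pred tip [359.07266298 148.42984128] pred root [373.87223891 139.02746946]
[-0.00684613  0.99265913 -0.12075173]
```

```bash
sed -i 's/^OFF=.*/OFF=np.array([-2.9,1.2,-7.4])/' h.py
python3 - <<'E'
from h import *
rows([goal((0,45,95),8.5),goal((0,60,80),8.5)],0,step=25)
E
```

```text
[[0.0055, -0.0006, 0.0234, 0.27, -0.23, -0.03, 0.0], [0.0056, -0.0005, 0.0234, 0.27, -0.23, -0.03, 0.0], [0.0057, -0.0004, 0.0234, 0.27, -0.23, -0.03, 0.0], [0.0171, -0.0, 0.0126, 0.0, -0.0, 0.0, 0.0]]
```

Call:
servo_tool(
  plan=[
    [0.0055,-0.0006,0.0234,0.27,-0.23,0,0],
    [0.0055,-0.0005,0.0234,0.27,-0.23,0,0],
    [0.0055,-0.0004,0.0234,0.27,-0.23,0,0],
    [0,0,0,0,0,0,0],
  ],
)

```text
t: 6.97
eef_pos: [531.7, -177.9, 103.0]
tcp_rot: [3.137, 0.148, 1.286]
ft_force: [-0.5, -0.3, -2.8]
opening: 0.292
```

Run:
```python
from h import *
print(where(),env.state()["ft_force"])
rows([goal((0,64,80),8.5)],0,step=12)
c=env.read_camera("top");s=env.read_camera("side")
a=redline(c["img"],(380,190,445,245));b=redline(s["img"],(340,130,400,200));print(a[4],b[4])
tip=tri(a[2],c,b[2],s);root=tri(a[3],c,b[3],s);print("tip",tostand(tip),"root",tostand(root))
```

```text
{'tip': array([-0.7, 49.5, 95.6]), 'mid': array([ -0.5, -51.4, 110.7]), 'pin': array([  -0.3, -119.7,  120.9]), 'dir': array([-0.0027,  0.989 , -0.1477]), 'sidelean': 0.0044} [-0.53135141 -0.33708595 -2.79019355]
[[0.0083, 0.0002, 0.0067, 0.14, -0.0, 0.08, 0.0], [0.0083, 0.0002, 0.0067, 0.14, -0.0, 0.08, 0.0]]
91 43
tip [-0.92983554 50.56103392 98.60329471] root [ -2.21155547  10.78105825 107.27427626]
```

Call:
servo_tool(
  plan=[
    [0.0083,0.0002,0.0067,0.14,0,0.08,0],
    [0.0083,0.0002,0.0067,0.14,0,0.08,0],
    [0,0,0,0,0,0,0],
    [0,0,0,0,0,0,0],
  ],
)

```text
t: 7.4
eef_pos: [540.1, -163.3, 93.9]
tcp_rot: [3.131, 0.149, 1.283]
ft_force: [0.4, -0.2, -1.7]
opening: 0.294
```

Run:
```python
from h import *
print(where(),env.state()["ft_force"])
rows([goal((0,78,80),8.5)],0,step=4)
import pickle
c=env.read_camera("top");s=env.read_camera("side")
pickle.dump((c,s,env.state()),open("v3.pkl","wb"))
a=cv2.resize(c["img"][190:270,355:455],None,fx=4,fy=4,interpolation=2);b=cv2.resize(s["img"][130:210,315:415],None,fx=4,fy=4,interpolation=2)
cv2.imwrite("pics/g3.png",np.hstack([a,b]))
```

```text
{'tip': array([ 3.5, 65.9, 86.5]), 'mid': array([  3.4, -34.9, 101.6]), 'pin': array([   3.4, -103.2,  111.8]), 'dir': array([ 5.000e-04,  9.890e-01, -1.481e-01]), 'sidelean': 0.0107} [ 0.4379205  -0.17449263 -1.74845863]
[[0.0032, -0.0009, 0.0012, 0.15, 0.0, -0.01, 0.0], [0.0032, -0.0009, 0.0012, 0.15, 0.0, -0.01, 0.0], [0.0032, -0.0009, 0.0012, 0.15, 0.0, -0.01, 0.0], [0.0032, -0.0009, 0.0012, 0.15, 0.0, -0.01, 0.0]]
```

View pics/g3.png

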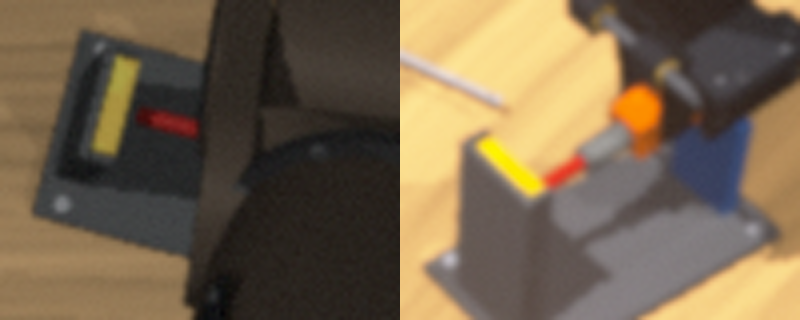

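Run:
```python
from h import *
import pickle
c,s,st=pickle.load(open("v3.pkl","rb"))
a=redline(c["img"],(380,190,445,245));print(a)
for z in(84,88):print(tostand(ray(a[2],c,z)),tostand(ray(a[3],c,z+6)))
for i in range(3):
    env.read_camera("top");w=where();print(w["tip"],w["dir"],w["sidelean"],env.state()["ft_force"].round(1),env.state()["joints"].round(4))
```

```text
(array([396.92307692, 220.21794872]), array([-0.97074441, -0.24011516]), array([388.6486013 , 218.17124417]), array([404.53167086, 222.09994638]), 78)
[ 3.78247786 65.53406375 84.        ] [ 3.88435762 31.42077746 90.        ]
[ 3.18231675 65.94914616 88.        ] [ 3.28093563 31.94889021 94.        ]
[ 3.5 65.4 86.5] [ 0.001   0.989  -0.1481] 0.0106 [-0.6 -0.2 -1.6] [-0.3403  0.5597  1.8366 -0.2206  0.7388  0.1098]
[ 3.5 65.3 86.5] [ 0.0013  0.989  -0.1481] 0.0106 [ 0.2 -0.3 -1.9] [-0.3405  0.5597  1.8367 -0.2206  0.7388  0.1099]
[ 3.5 65.2 86.4] [ 0.0014  0.989  -0.1481] 0.0105 [ 0.2  0.3 -2.3] [-0.3407  0.5598  1.8367 -0.2206  0.7387  0.1099]
```

Call:
servo_tool(
  plan=[
    [0.002,-0.0035,0.004,0.3,0,0,0],
    [0,0,0,0.3,0,0,0],
    [0,0,0,0,0,0,0],
  ],
)

```text
t: 7.9
eef_pos: [536.5, -162.0, 89.4]
tcp_rot: [-3.141, 0.149, 1.281]
ft_force: [-0.8, -0.6, -1.8]
opening: 0.294
```

Run:
```python
from h import *
print(where(),env.state()["ft_force"])
rows([goal((0,70,80),8.5)],0,step=4)
```

```text
{'tip': array([-0.1, 66.1, 82.1]), 'mid': array([ -0.4, -34.7,  97.2]), 'pin': array([  -0.5, -103. ,  107.4]), 'dir': array([ 0.0023,  0.989 , -0.1482]), 'sidelean': -0.0003} [-0.7609041  -0.58961215 -1.75972205]
[[0.0021, 0.0002, 0.0008, -0.02, 0.01, -0.07, 0.0], [0.0021, 0.0002, 0.0008, -0.02, 0.01, -0.07, 0.0]]
```

Call:
servo_tool(
  plan=[
    [0.003,0,0,0,0,0,0],
    [0.003,0,0,0,0,0,0],
    [0.003,0,0,0,0,0,0],
    [0,0,0,0,0,0,0],
  ],
)

```text
t: 8.23
eef_pos: [539.1, -152.8, 87.8]
tcp_rot: [-3.141, 0.149, 1.281]
ft_force: [0.4, 0.1, -2.5]
opening: 0.291
```

Run:
```python
from h import *
print(where(),env.state()["ft_force"])
```

```text
{'tip': array([-0.1, 75.6, 80.5]), 'mid': array([ -0.4, -25.2,  95.6]), 'pin': array([ -0.6, -93.5, 105.8]), 'dir': array([ 0.003 ,  0.989 , -0.1481]), 'sidelean': -0.0007} [ 0.41913758  0.10158801 -2.49303176]
```

Call:
servo_tool(
  plan=[
    [0.0025,0,-0.0003,0,0,0,0],
    [0.0025,0,-0.0003,0,0,0,0],
    [0,0,0,0,0,0,0],
    [0,0,0,0,0,0,0],
  ],
)

```text
t: 8.57
eef_pos: [540.6, -148.2, 87.7]
tcp_rot: [-3.141, 0.15, 1.282]
ft_force: [-0.5, -4.1, -2.8]
opening: 0.295
```

Run:
```python
from h import *
import time
print(where());f=[]
for i in range(3):f.append(tostand(env.state()["ft_force"]+[Q[0],Q[1],0]));env.read_camera("top")
print(np.round(f,1))
```

```text
{'tip': array([-0.1, 80.5, 80.1]), 'mid': array([ -0.3, -20.3,  95.4]), 'pin': array([ -0.4, -88.5, 105.7]), 'dir': array([ 0.0019,  0.9887, -0.1497]), 'sidelean': -0.001}
[[ 0.7 -4.  -2.8]
 [-0.2 -4.2 -2.1]
 [-0.8 -4.2 -3.8]]
```

Call:
servo_tool(
  plan=[
    [0.0002,0,0.0012,0,0,0,0],
    [0.0002,0,0.0012,0,0,0,0],
    [0,0,0,0,0,0,0],
  ],
)

```text
t: 8.97
eef_pos: [540.7, -148.5, 85.5]
tcp_rot: [-3.141, 0.15, 1.281]
ft_force: [-1.0, -2.9, -0.8]
opening: 0.289
```

Call:
servo_tool(
  plan=[
    [0.0002,0,0.0012,0,0,0,0],
    [0.0002,0,0.0012,0,0,0,0],
    [0,0,0,0,0,0,0],
  ],
)

```text
t: 9.22
eef_pos: [540.9, -148.6, 83.2]
tcp_rot: [3.141, 0.15, 1.281]
ft_force: [-1.1, -4.5, -0.5]
opening: 0.293
```

Run:
```python
from h import *
print(where(),tostand(env.state()["ft_force"]+[Q[0],Q[1],0]))
```

```text
{'tip': array([ 0.4, 80.2, 75.7]), 'mid': array([  0.1, -20.7,  90.9]), 'pin': array([-1.000e-01, -8.890e+01,  1.012e+02]), 'dir': array([ 0.0031,  0.9888, -0.1494]), 'sidelean': 0.0006} [ 0.20883148 -4.66691712 -0.53007541]
```

Call:
servo_tool(
  plan=[
    [-0.0003,0,-0.002,0,0,0,0],
    [-0.0003,0,-0.002,0,0,0,0],
    [-0.0002,0,-0.0012,0,0,0,0],
    [-0.0002,0,-0.0012,0,0,0,0],
  ],
)

```text
t: 9.55
eef_pos: [540.3, -148.7, 89.2]
tcp_rot: [-3.14, 0.15, 1.281]
ft_force: [-1.3, -3.1, -1.9]
opening: 0.294
```

Call:
servo_tool(
  plan=[
    [-0.0002,0,-0.0012,0,0,0,0],
    [-0.0002,0,-0.0012,0,0,0,0],
  ],
)

```text
t: 9.72
eef_pos: [540.5, -148.0, 91.9]
tcp_rot: [-3.14, 0.149, 1.281]
ft_force: [0.1, -0.1, -1.3]
opening: 0.29
```

Call:
servo_tool(
  plan=[
    [-0.0002,0,-0.0012,0,0,0,0],
    [-0.0002,0,-0.0012,0,0,0,0],
  ],
)

```text
t: 9.88
eef_pos: [540.4, -147.5, 94.4]
tcp_rot: [-3.14, 0.149, 1.281]
ft_force: [0.4, -0.4, -6.2]
opening: 0.29
```

Run:
```python
from h import *
print(where(),tostand(env.state()["ft_force"]+[Q[0],Q[1],0]))
```

```text
{'tip': array([-0.4, 81.1, 87. ]), 'mid': array([ -0.6, -19.8, 102.1]), 'pin': array([ -0.8, -88. , 112.4]), 'dir': array([ 0.0028,  0.989 , -0.1482]), 'sidelean': -0.0016} [ 0.47010637 -0.23929255 -6.1995625 ]
```

Call:
servo_tool(
  plan=[
    [0.0003,0.0002,0.0022,0,0,0,0],
    [0.002,0,-0.0003,0,0,0,0],
    [0.002,0,-0.0003,0,0,0,0],
    [0,0,0,0,0,0,0],
  ],
)

```text
t: 10.22
eef_pos: [542.0, -143.4, 92.3]
tcp_rot: [-3.14, 0.149, 1.281]
ft_force: [-1.1, -3.2, -2.1]
opening: 0.292
```

Run:
```python
from h import *
print(where(),tostand(env.state()["ft_force"]+[Q[0],Q[1],0]))
```

```text
{'tip': array([-0. , 85.5, 84.9]), 'mid': array([ -0.3, -15.4, 100.1]), 'pin': array([ -0.5, -83.6, 110.3]), 'dir': array([ 0.0027,  0.9889, -0.1484]), 'sidelean': -0.0012} [-0.13690322 -3.37313513 -2.14918999]
```

Call:
servo_tool(
  plan=[
    [0.003,0,0,0,0,0,0],
    [0.003,0,0,0,0,0,0],
    [0.003,0,0,0,0,0,0],
    [0.003,0,0,0,0,0,0],
    [0.0015,0,0,0,0,0,0],
    [0,0,0,0,0,0,0],
  ],
)

```text
t: 10.72
eef_pos: [545.6, -131.6, 90.5]
tcp_rot: [-3.14, 0.153, 1.282]
ft_force: [-3.4, -7.4, -0.8]
opening: 0.296
```

Run:
```python
from h import *
print(where(L=86.5),tostand(env.state()["ft_force"]+[Q[0],Q[1],0]))
rows([goal((0,83,84.5),t,L=86) for t in(6,3,0,-3,-5)],0,step=4,ang=1.5)
```

```text
{'tip': array([-0. , 82.5, 85.1]), 'mid': array([-0.2, -3. , 98.2]), 'pin': array([ -0.3, -71.2, 108.7]), 'dir': array([ 0.0018,  0.9883, -0.1523]), 'sidelean': -0.0018} [-1.16164352 -8.07962195 -0.79875563]
[[0.0008, 0.0001, 0.0022, -0.06, 1.38, -0.05, 0.0], [0.0007, 0.0001, 0.0023, -0.06, 1.38, -0.05, 0.0], [0.0002, 0.0, 0.0014, -0.0, 1.0, -0.0, 0.0], [0.0001, 0.0, 0.0014, -0.0, 1.0, -0.0, 0.0], [0.0001, 0.0, 0.0015, -0.0, 1.0, -0.0, 0.0], [0.0002, 0.0, 0.0014, 0.0, 1.0, -0.0, 0.0], [0.0001, 0.0, 0.0014, 0.0, 1.0, -0.0, 0.0], [0.0001, 0.0, 0.0015, 0.0, 1.0, -0.0, 0.0]]
[[0.0003, -0.0, 0.0022, -0.0, 1.5, -0.0, 0.0], [0.0002, -0.0, 0.0022, -0.0, 1.5, -0.0, 0.0], [0.0002, 0.0, 0.0014, 0.0, 1.0, -0.0, 0.0], [0.0001, 0.0, 0.0015, 0.0, 1.0, -0.0, 0.0]]
```

Call:
servo_tool(
  plan=[
    [0.0007,0.0001,0.0022,0,1.4,0,0],
    [0.0005,0.0001,0.0022,0,1.4,0,0],
    [0.0002,0,0.0015,0,1,0,0],
    [0.0001,0,0.0015,0,1,0,0],
    [0.0001,0,0.0015,0,1,0,0],
    [0.0001,0,0.0015,0,1,0,0],
    [0,0,0,0,0,0,0],
  ],
)

```text
t: 11.3
eef_pos: [545.6, -133.3, 80.2]
tcp_rot: [-3.14, 0.035, 1.285]
ft_force: [-3.3, -7.4, -0.4]
opening: 0.294
```

Run:
```python
from h import *
print(where(L=86.5),tostand(env.state()["ft_force"]+[Q[0],Q[1],0]))
rows([goal((0,83,84.5),t,L=86) for t in(0,-3,-5)],0,step=4,ang=1.5)
```

```text
{'tip': array([ 0.1, 80.9, 84.7]), 'mid': array([ 0.3, -5.6, 87.7]), 'pin': array([  0.4, -74.5,  90.1]), 'dir': array([-0.0013,  0.9994, -0.0345]), 'sidelean': -0.0019} [-1.03289629 -7.99111652 -0.37816212]
[[0.0015, -0.0001, 0.0015, -0.05, 0.99, 0.04, 0.0], [0.0014, -0.0001, 0.0015, -0.05, 0.99, 0.04, 0.0], [0.0003, -0.0, 0.0022, -0.0, 1.5, 0.0, 0.0], [0.0002, -0.0, 0.0022, -0.0, 1.5, 0.0, 0.0], [0.0002, 0.0, 0.0014, 0.0, 1.0, -0.0, 0.0], [0.0001, 0.0, 0.0015, 0.0, 1.0, -0.0, 0.0]]
```

Call:
servo_tool(
  plan=[
    [0.002,0,0,0,0,0,0],
    [0.0022,0,0,0,0,0,0],
    [0,0,0,0,0,0,0],
  ],
)

```text
t: 11.55
eef_pos: [546.2, -130.8, 80.3]
tcp_rot: [-3.139, 0.037, 1.285]
ft_force: [-3.3, -8.0, -0.4]
opening: 0.292
```

Call:
servo_tool(
  plan=[
    [0.0003,0,0.0015,0,1,0,0],
    [0.0003,0,0.0015,0,1,0,0],
    [0.0003,0,0.0015,0,1,0,0],
    [0.0003,0,0.0015,0,1,0,0],
    [0,0,0,0,0,0,0],
  ],
)

```text
t: 11.97
eef_pos: [546.3, -131.6, 74.4]
tcp_rot: [-3.14, -0.032, 1.288]
ft_force: [-3.3, -6.7, -0.7]
opening: 0.29
```

Run:
```python
from h import *
print(where(L=85),tostand(env.state()["ft_force"]+[Q[0],Q[1],0]))
rows([goal((0,83,84.5),t,L=85.5) for t in(-3,-5)],0,step=4,ang=1.5)
```

```text
{'tip': array([ 0.1, 80.8, 84.4]), 'mid': array([ 0.5, -4.2, 81.7]), 'pin': array([  0.8, -73.1,  79.5]), 'dir': array([-0.0042,  0.9995,  0.0318]), 'sidelean': -0.0015} [-1.30521529 -7.36660501 -0.67313113]
[[0.0019, -0.0004, 0.0017, -0.1, 1.18, 0.24, 0.0], [0.0002, -0.0, 0.0014, 0.0, 1.0, -0.0, 0.0], [0.0001, -0.0, 0.0014, 0.0, 1.0, -0.0, 0.0]]
```

Call:
servo_tool(
  plan=[
    [0.0015,-0.0002,0,0,0,0.1,0],
    [0.0015,-0.0002,0,0,0,0.1,0],
    [0,0,0,0,0,0,0],
  ],
)

```text
t: 12.22
eef_pos: [546.4, -130.3, 74.6]
tcp_rot: [-3.14, -0.029, 1.285]
ft_force: [-4.1, -6.9, -0.8]
opening: 0.293
```

Run:
```python
from h import *
f=[]
c=env.read_camera("top");
for i in range(3):f.append(tostand(env.state()["ft_force"]+[Q[0],Q[1],0]));s=env.read_camera("side")
print(where(L=85),np.round(f,1))
rows([goal((0,83,84.5),t,L=85.5) for t in(-3,-5)],0,step=4,ang=1.5)
a=cv2.resize(c["img"][190:270,370:470],None,fx=4,fy=4,interpolation=2);b=cv2.resize(s["img"][130:210,325:425],None,fx=4,fy=4,interpolation=2)
cv2.imwrite("pics/g4.png",np.hstack([a,b]))
```

```text
{'tip': array([ 0.1, 82. , 84.5]), 'mid': array([ 0.2, -2.9, 82. ]), 'pin': array([  0.3, -71.9,  79.9]), 'dir': array([-0.0012,  0.9996,  0.0293]), 'sidelean': -0.0013} [[-2.1 -8.3 -0.8]
 [-2.4 -8.4 -0.6]
 [-0.9 -7.3 -0.5]]
[[0.0007, -0.0002, 0.0019, -0.08, 1.32, 0.07, 0.0], [0.0002, -0.0, 0.0014, -0.0, 1.0, 0.0, 0.0], [0.0001, -0.0, 0.0014, -0.0, 1.0, 0.0, 0.0]]
```

View pics/g4.png

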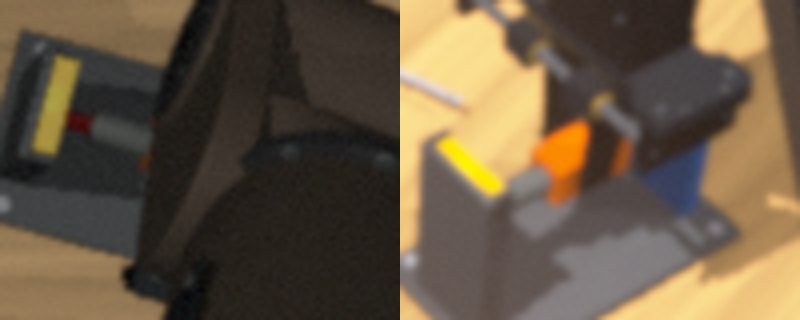

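The top view shows the plunger entering under the yellow edge, with the red visible from (388,221) to (393,222) and the grey barrel behind it. The side view shows the hub held and the spindle just in front of the blue cheek. I'll check for slip from the barrel's end pixel.

Run:
```python
from h import *
c=env.read_camera("top")
for y in(53,55,57,59):print(y,proj(toworld([0,y,84]),c).round(2))
im=c["img"]
h=cv2.cvtColor(im,cv2.COLOR_BGR2HSV)
for r in(221,222):print([(x,*map(int,im[r,x])) for x in range(385,400)])
```

```text
53 [393.85 221.44]
55 [392.95 221.19]
57 [392.05 220.94]
59 [391.14 220.69]
[(385, 49, 109, 131), (386, 26, 56, 83), (387, 12, 16, 60), (388, 18, 16, 63), (389, 12, 14, 64), (390, 11, 15, 66), (391, 11, 15, 67), (392, 34, 36, 67), (393, 66, 69, 73), (394, 73, 76, 74), (395, 74, 76, 75), (396, 74, 76, 74), (397, 73, 76, 74), (398, 70, 73, 71), (399, 70, 72, 71)]
[(385, 47, 92, 108), (386, 32, 45, 58), (387, 21, 26, 44), (388, 29, 28, 52), (389, 21, 20, 55), (390, 22, 20, 58), (391, 17, 19, 59), (392, 35, 38, 59), (393, 65, 67, 67), (394, 71, 73, 72), (395, 73, 75, 73), (396, 74, 77, 74), (397, 75, 76, 75), (398, 73, 75, 73), (399, 73, 76, 74)]
```

Call:
servo_tool(
  plan=[
    [0.0006,-0.0001,0.0018,0,1.2,0.05,0],
    [0.0004,0,0.0016,0,1.1,0,0],
    [0.0004,0,0.0016,0,1.1,0,0],
    [0,0,0,0,0,0,0],
  ],
)

```text
t: 12.8
eef_pos: [546.6, -130.3, 69.7]
tcp_rot: [-3.141, -0.087, 1.287]
ft_force: [-3.6, -7.5, -1.7]
opening: 0.29
```

Run:
```python
from h import *
f=[]
for i in range(2):f.append(tostand(env.state()["ft_force"]+[Q[0],Q[1],0]));s=env.read_camera("side")
print(where(L=85),np.round(f,1))
```

```text
{'tip': array([ 0.2, 81.5, 84.3]), 'mid': array([ 0.4, -3.2, 77. ]), 'pin': array([  0.6, -72. ,  71.1]), 'dir': array([-0.0031,  0.9963,  0.0863]), 'sidelean': -0.0001} [[-1.3 -8.2 -1.7]
 [-1.  -8.  -0.8]]
```

Call:
servo_tool(
  plan=[
    [-0.002,-0.0002,0.0002,0,0.1,0,0],
    [-0.002,-0.0002,0.0002,0,0.1,0,0],
    [-0.002,0,0,0,0,0,0],
    [0,0,0,0,0,0,0],
  ],
)

```text
t: 13.23
eef_pos: [544.7, -137.4, 69.1]
tcp_rot: [3.14, -0.087, 1.288]
ft_force: [-3.3, -4.2, -2.0]
opening: 0.293
```

Run:
```python
from h import *
f=[]
for i in range(2):f.append(tostand(env.state()["ft_force"]+[Q[0],Q[1],0]));s=env.read_camera("side")
print(where(L=90),np.round(f,1))
```

```text
{'tip': array([ 0.1, 79.3, 84.1]), 'mid': array([  0.5, -10.4,  76.2]), 'pin': array([  0.8, -79.1,  70.2]), 'dir': array([-0.0044,  0.9962,  0.0873]), 'sidelean': 0.0011} [[-2.  -5.  -2. ]
 [-0.8 -5.7 -1.1]]
```

Call:
servo_tool(
  plan=[
    [-0.0015,-0.0001,0,0,0,0,0],
    [-0.0015,0,0,0,0,0,0],
    [0,0,0,0,0,0,0],
  ],
)

```text
t: 13.58
eef_pos: [543.8, -140.2, 68.9]
tcp_rot: [3.14, -0.087, 1.288]
ft_force: [-3.2, -3.5, -1.3]
opening: 0.29
```

Run:
```python
from h import *
f=[]
for i in range(2):f.append(tostand(env.state()["ft_force"]+[Q[0],Q[1],0]));s=env.read_camera("side")
print(where(L=94),np.round(f,1))
```

```text
{'tip': array([ 0. , 80.2, 84.2]), 'mid': array([  0.5, -13.5,  76. ]), 'pin': array([  0.8, -82.2,  70. ]), 'dir': array([-0.0046,  0.9962,  0.0868]), 'sidelean': 0.0014} [[-2.1 -4.3 -1.3]
 [-0.9 -4.3 -0.4]]
```

Call:
servo_tool(
  plan=[
    [-0.001,0,0,0,0,0,0],
    [-0.0005,0,0,0,0,0,0],
    [0,0,0,0,0,0,0],
  ],
)

```text
t: 13.93
eef_pos: [543.8, -140.2, 68.9]
tcp_rot: [3.14, -0.089, 1.288]
ft_force: [-1.7, -3.4, -2.5]
opening: 0.291
```

Run:
```python
from h import *
f=[]
for i in range(3):f.append(tostand(env.state()["ft_force"]+[Q[0],Q[1],0]));s=env.read_camera("side")
print(where(L=94),np.round(f,1))
```

```text
{'tip': array([ 0.1, 80.1, 84.3]), 'mid': array([  0.5, -13.6,  76. ]), 'pin': array([  0.8, -82.3,  69.9]), 'dir': array([-0.0044,  0.9961,  0.0886]), 'sidelean': 0.0014} [[-0.6 -3.8 -2.5]
 [-1.6 -0.8 -1.9]
 [-0.6  0.8  0. ]]
```

Call:
servo_tool(
  plan=[
    [0,0,0,0,0,0,40],
    [0,0,0,0,0,0,60],
    [0,0,0,0,0,0,80],
    [0,0,0,0,0,0,100],
    [0,0,0,0,0,0,100],
    [0,0,0,0,0,0,100],
    [0,0,0,0,0,0,100],
    [0,0,0,0,0,0,100],
  ],
)

```text
t: 14.75
eef_pos: [544.7, -140.4, 69.5]
tcp_rot: [3.138, -0.089, 1.288]
ft_force: [0.5, -0.0, -0.9]
opening: 0.794
```

Call:
servo_tool(
  plan=[
    [0,0,0,0,0,0,100],
    [0,0,0,0,0,0,100],
    [0,0,0,0,0,0,100],
    [0,0,0,0,0,0,100],
  ],
)

```text
t: 15.08
eef_pos: [544.7, -140.4, 69.5]
tcp_rot: [3.138, -0.089, 1.288]
ft_force: [-0.1, 0.1, -0.7]
opening: 0.994
```

Call:
servo_tool(
  plan=[
    [0,0,-0.01,0,0,0,100],
    [0,0,-0.02,0,0,0,100],
    [0,0,-0.03,0,0,0,100],
    [0,0,-0.035,0,0,0,100],
    [0,0,-0.035,0,0,0,100],
    [0,0,-0.035,0,0,0,100],
    [-0.035,0,-0.01,0,0,0,100],
    [-0.038,0,0,0,0,0,100],
  ],
)

```text
t: 15.75
eef_pos: [518.8, -222.4, 250.3]
tcp_rot: [3.139, -0.088, 1.294]
ft_force: [1.3, -0.2, -1.2]
opening: 1.002
```

Call:
servo_tool(
  plan=[
    [-0.038,0,0,0,0,0,100],
    [-0.038,0,0,0,0,0,100],
    [-0.038,0,0,0,0,0,100],
    [-0.038,0,0,0,0,0,100],
    [-0.038,0,0,0,0,0,100],
    [-0.02,0,0,0,0,0,100],
    [0,0,0,0,0,0,100],
  ],
)

```text
t: 16.33
eef_pos: [455.2, -437.7, 240.4]
tcp_rot: [3.131, -0.082, 1.293]
ft_force: [0.6, 0.4, -0.4]
opening: 0.996
```

Run:
```python
from h import *
c=env.read_camera("top");s=env.read_camera("side")
print(env.state()["eef_pos"],env.state()["qvel"].round(3))
a=cv2.resize(c["img"][190:270,365:465],None,fx=4,fy=4,interpolation=2);b=cv2.resize(s["img"][130:210,320:420],None,fx=4,fy=4,interpolation=2)
cv2.imwrite("pics/g5.png",np.hstack([a,b]))
for y in(-75,-71,60,57):print(y,proj(toworld([0,y,70+14*(y+75)/158]),c).round(1))
for P in([0,-75,70],[0,-13.6,76],[0,60,82]):print(P,proj(toworld(P),s).round(1))
```

```text
[ 456.29878275 -434.77224062  240.74122212] [ 0.039 -0.015  0.019  0.005 -0.006  0.009]
-75 [450.1 238. ]
-71 [448.3 237.5]
60 [390.6 220.7]
57 [391.9 221.1]
[0, -75, 70] [392.1 160. ]
[0, -13.6, 76] [373.  168.6]
[0, 60, 82] [348.9 179.9]
```

View pics/g5.png

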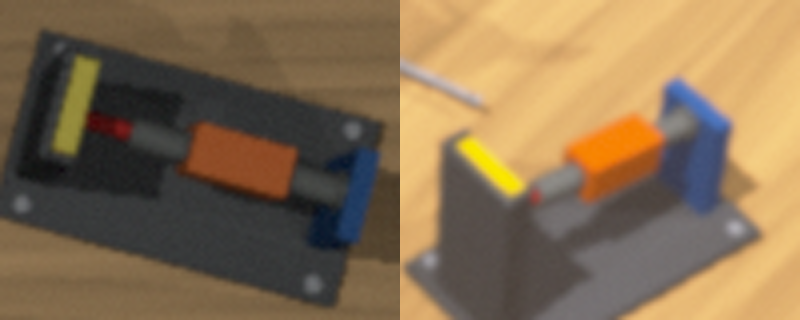

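The spindle sits between the cheeks. The top view has the barrel end at about (397.7,222), which puts it at stand y ≈ 45 mm as expected when fitted, and the collar is against the blue face at (451,238). The gripper is clear.

Run:
```python
from h import *
print(env.job_done(),env.state()["t"])
```

```text
the job is handed in; nothing more can be done
the job is handed in; nothing more can be done
```

The spindle is back in the stand and let go, and the job is handed in; the robot's clock read about 16 s at the last move. No verdict is reported, so success rests on my own checks below.

**What I did:** I gripped the orange spindle by its hub and tilted it about 8.5° with the plunger end down. I then felt for the yellow block's hole along its face. After pressing the plunger in about 15–17 mm, I swung the pin end down in front of the blue cheek. I eased it back into the hole until the spring force passed to the cheek, then opened the gripper and backed off.

**Last checks:**
- **Fit:** in the final top view the barrel end is at stand y ≈ 45 mm, which is where it should be when fitted. The collar shows against the blue cheek, and both cameras show the spindle seated.
- **Forces:** the highest wrist force I read near the stand was about 8.5 N, against the 22 N limit.
- **Other objects:** I saw no contact with the mug, jar or screwdriver, but I did not re-measure their positions.

**What disagreed:**
- **Hole height:** the pictures put the yellow hole at about 79–80 mm, but it was found by feel at about 84 mm.
- **Spring force:** it read about 1–2 mm less compression than the arm's position did. The image check showed no slip in the grip.
- **Collar contact:** it touched about 1 mm earlier than nominal, which the 5° tilt explains.

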